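# Hang the sifter on the boom, set the boom to its mark and cam it shut, keeping hold

## Robot

A 6-joint arm with a two-finger parallel gripper is mounted at the origin on the work surface. World frame = base frame: x ahead of the robot, y to its left, z up, the work surface at z = 0. Lengths are in m, angles in rad, forces in N, time in s.
With the tool pointing down it reaches from about 0.3 to 0.75 m from the base axis. Payload 8.5 kg.
Tool frame: the origin (TCP) lies midway between the tips of the shut fingers; the grasp point (between the pads) lies 19 mm behind it; z points along the fingers, y is the direction in which the jaws open and shut (so a half turn about z gives the same grasp; the last joint's range is limited). The gripper opens to 85 mm and grips with 20 to 120 N. Pads are 22 mm wide; open, the fingers measure 114 mm over their backs; the gripper's body (76 mm by 85 mm) begins 54 mm behind the grasp point. The pads swing forward as they close: fully open they stand 13 mm farther back than shut.
Start: joints at [-1.475, 0.381, 1.297, -0, 1.464, -0.215], TCP at [0.168, -0.524, 0.231] pointing down, gripper open.
Joint ranges: [-3.11, 3.11], [-0.89, 2.33], [0.22, 2.48], [-1.42, 4.56], [0.17, 2.85], [-2.88, 2.88]. Speed limits (rad/s): [2.39, 2.39, 3.14, 3.14, 3.14, 3.14].

## Interface

Orientations are given as a unit quaternion [x, y, z, w].
In Python, from rig import env, capture, ticket, cut_out gives the robot as it stands. The module is installed in compiled form; this text tells all that it offers.
- The arm moves only by the tool apply_moves, never from a script. Its argument "rows" is one flat list of numbers, 7 for each row, row after row: the shift along the tool's x, y, z in m, then the turn, a rotation vector about the tool's x, y, z in rad, then the finger opening in m, from 0 to 0.0854. A call has 1 to 5 rows; each row is the pose to reach, as a shift and turn from the pose commanded when the call began, along the tool's axes at that moment; what a row does not reach only later rows make up. A row lasts 1/12 s, in which the tool goes at most 41.7 mm and 7.16 degrees, less where a joint would pass 70% of its speed; a pose out of reach is approached as far as the arm can. A call with a gripper value outside its range is refused whole. The fingers move at their own pace and stop on an object; "grip_force" is the grip in N (left out, the last holds). Time passes only in rows, so rows that repeat a pose let the fingers close. It gives the time, the measured TCP pose, the force and the opening at its end, in the units of the state.
- env.sense(): the state, without advancing time (a new reading comes with each control period).
- capture(name): name is "side" or "top" or "wrist"; returns a dict with "image" (384x512x3 uint8, blue, green, red), "range_z" (384x512 float32, m along the optical axis (not along the pixel's ray), 0 where there is no reading), "K" (3x3 intrinsics, pixels), "dist" ([k1, k2, p1, p2, k3] as OpenCV has them; the pictures are not rectified), "cam_to_world" (4x4, takes a point from camera to world coordinates). Camera axes: x right, y down, z forward; pixel columns grow to the right and rows downward; lengths in m; the calibration is good to about 2 mm. A picture is of the moment at which its call begins.
- ticket.close_job(): hands the job in, once; it reports no verdict.
Trained networks look in the newest picture that a camera, given by its name, has taken for a name from the list of things; names that differ only in an ending like _2 or _b are one class to them, and where a whole thing is asked for, a point or a joint stands for the part that bears it (a point fixed in the world has none). Each returns a list of dicts, best first, with "score" (0 to 1); they miss things now and then, are a little off and sometimes report something else, mostly with a low value. They report only what shows in the picture. A call takes as long as a camera call. They do not tell look-alikes from the thing itself.
- cut_out(label, camera): "mask" (384x512 bool, what is visible of it) and "point" ([column, row] in pixels, amid what is visible of it).
The state is a dict: "time_s": time; "joints": joint angles; "joint_vel": joint speeds; "tau": joint torques, N m; "tcp_pos": TCP position; "orientation": TCP orientation; "wrist_force": force on the tool from outside, world axes, zero at the start; "moment": the same for the moment, N m; "width": finger opening in m.
Only numpy, scipy, OpenCV 4.12 (cv2) and the standard library are available. Lean on these libraries where they do the work, as an engineer would, in place of code of your own. Each camera call takes 0.05 s, during which the arm holds its last target. There are 200 camera calls.

## Task

Hang the steel sifter on the boom's hook by the slot in its handle and let go of it; then push the sliding tube in against its spring, by the hand guard on its grip, until the tube's open end is level with the black ring on the rod. While holding the tube at that mark, squeeze the cam lever shut against the grip, and finish still holding the grip there with the lever shut and the sifter hanging. Do not shut the lever before the tube is at the ring, and leave the other things on the counter where they are.

Things in the scene. Friction and masses are not known exactly. Their poses are not given: they have to be found in the camera images.
- sifter: Loose stainless sifter cup, 76 mm across, 52 mm deep, 146 mm tall in all with its handle, about 0.16 kg. Origin: centre of its underside, z up. Its handle is an 8 mm thick flat upright over the middle of the mouth, in its y-z plane: pinch it along x. 34 mm wide (y) slot right through along x, 58 to 104 mm up; solid plate 50 mm wide (y) from 104 to 146 mm. Either face may face the hook.
- sifter_plate (a point): Centre of the solid plate of the sifter's handle, 125 mm above its underside; the plate's top is 21 mm above and the slot's top edge 21 mm below this point. Pinch the plate's upper half so that the fingertips stay above the slot. Axes as the sifter's.
- slot_top (a point): Middle of the top edge of the slot in the sifter's handle (104 mm above its underside): this edge rests on the hook.
- stand: Boom stand fixed to the counter; place and yaw vary. Origin on the counter; x away from the robot and y along the boom at yaw 0. A 36 mm post, 165 mm along +y, carries a level 16 mm steel rod 200 mm up that runs to -y; the tube slides on it. The post's head is 225 mm high.
- tube: Sliding aluminium tube 26 mm thick, 204 mm long, axis 200 mm up. Axes as the stand's; slides only along y. Origin on its axis at its open (+y) end; it runs from there to -y. Starts fully out; a soft spring (3 N fully out, 5 N after 100 mm) sends it back to -y if let go. It can be pushed 100 mm to +y. Grip collar at the open end, 34 mm wide, 66 mm long, top 15 mm above the axis.
- tube_edge (a point): The tube's open +y end, on its axis; this is what must be level with the ring.
- guard (a point): Middle of the -y face of the hand guard on the grip: an upright cross plate 6 mm thick, 120 mm wide in x, 15 to 57 mm above the tube's axis; this face is 9 mm to -y of the open end. Push it towards +y with the sides of the two open fingers straddling tab and lever. Axes as the stand's.
- grip_spot (a point): Middle of the hold on the grip, 23 mm to -y of the open end, 37.5 mm above the tube's axis (collar top is 22.5 mm below). Hold along x: fixed upright tab from x +4 to +12 mm, y from +11 to -33 mm, 22.5 mm up and down from here; the shut lever's outside at x -12. So the hold is 24 mm wide with the lever shut; the open lever's tip reaches x -33. Axes as the stand's.
- mark_mid (a point): Middle of the length mark: a black rubber ring 21 mm across and 4 mm wide on the bare rod, 40 to 75 mm to +y of the tube's open end at the start. It does not move; the tube can slide over it. Axes as the stand's.
- cam (a joint): Cam lever angle: 0 shut (parallel with the tab), opens to 0.5 rad, starts at 0.38 to 0.48. Upright steel plate 44 mm long, 6 mm thick, 42 mm tall (17 to 59 mm above the tube's axis), on a vertical pin at its -y end, 9 mm to -x and 33 mm to -y of grip_spot; its free end near the guard swings out to -x. About 2 N at the free end moves it; it stays where it is left.
- cam_tip (a point): Free end of the cam lever, in the middle of its height and thickness, 44 mm from its pin.
- hook_seat (a point): Where the slot's top edge rests: top of the hook's level bar, 218 mm above the counter. Hook: 8 mm round bar along x at the tube's far (-y) end, 190 mm from the open end; it moves with the tube. It sticks out to -x; its upturned tip is 42 mm to -x of here and 12 mm higher (top of its round end). Clear in front, above and below. Axes as the stand's.
- dish: Bystander: white ceramic dish, 120 mm across, 42 mm high, under the hook. Origin: centre of underside.
- jar: Bystander: glass twist-cap jar, 76 mm across, 120 mm high. Origin: centre of underside.
- tin: Bystander: small steel tin, 54 mm across, 70 mm high. Origin: centre of underside.
- mug: Bystander: white mug, 80 mm across, 90 mm high. Origin: centre of underside.
- spoon: Bystander: spoon with a wooden handle and steel bowl, about 200 mm long, lying on the counter.
Mind the look-alikes: they are no part of the job. What is shaped like the sifter but red is not meant.

How it is judged:
By the outcome, as a careful person would: the job done as asked, in the order asked, and still so for the second after the job is handed in, while the arm keeps its last pose, push and grip.
It also fails if it takes over 53 s, if anything falls off the work surface, if the arm or the gripper's body presses on something with over 40 N, if the wrist force passes 120 N, or if a joint passes its speed limit or range.

## Working session

There is one attempt and no reset: what is moved stays moved. The work goes in short steps, Python scripts to look and compute and a tool call to move; the robot and the scene stay as the last step left them, time stands still between calls to the robot, and variables do not carry over. Pictures are saved under pics/ and viewed, about 8 in all and at most 12, crops included, and the job is handed in when it is done.

Besides the shell and the picture viewer there is one more tool, called after "Emit:" as name(argument=value, ...) on one line, values as JSON. apply_moves: Moves the arm, as the interface text tells. Its arguments: {"type":"object","properties":{"rows":{"type":"array","items":{"type":"number"}},"grip_force":{"type":"number"}},"required":["rows"]}

```bash
mkdir -p pics; cat > h.py <<'E'
import numpy as np, cv2
from scipy.spatial.transform import Rotation as R
from rig import env, capture, ticket, cut_out
def world(c, px, z=None):
    """pixel(s)->world using range"""
    px=np.atleast_2d(px).astype(float)
    n=cv2.undistortPoints(px.reshape(-1,1,2),c["K"],np.array(c["dist"])).reshape(-1,2)
    d=c["range_z"][px[:,1].round().astype(int),px[:,0].round().astype(int)] if z is None else z
    P=np.c_[n*np.reshape(d,(-1,1)),np.ones(len(n))*d]
    T=c["cam_to_world"]; return P@T[:3,:3].T+T[:3,3]
def cloud(c,mask):
    r,k=np.nonzero(mask&(c["range_z"]>0)); return world(c,np.c_[k,r])
def proj(c,P):
    T=np.linalg.inv(c["cam_to_world"]);Q=np.atleast_2d(P)@T[:3,:3].T+T[:3,3]
    return cv2.projectPoints(Q,np.zeros(3),np.zeros(3),c["K"],np.array(c["dist"]))[0].reshape(-1,2)
E
cat > a.py <<'E'
from h import *
s=env.sense(); print(s["time_s"],s["tcp_pos"],s["orientation"],s["width"])
ims=[]
for n in ["side","top"]:
    c=capture(n); ims.append(c["image"].copy()); np.savez("/tmp/%s.npz"%n,**c)
    for l in ["sifter","stand","tube","guard","cam","cam_tip","mark_mid","tube_edge","grip_spot","hook_seat","sifter_plate","dish","jar","tin","mug","spoon"]:
        for d in cut_out(l,n)[:3]:
            P=cloud(c,d["mask"]); p=np.array(d["point"])
            print(n,l,round(d["score"],2),p.round(0),d["mask"].sum(), world(c,p).round(3)[0], np.percentile(P,[2,98],axis=0).round(3).tolist() if len(P) else "")
    cv2.imwrite("pics/%s0.png"%n,c["image"])
c=capture("wrist");cv2.imwrite("pics/all0.png",np.vstack([np.hstack([cv2.resize(ims[0],(400,300)),cv2.resize(ims[1],(400,300))]),np.hstack([cv2.resize(c["image"],(400,300))]*2)]))
E
python3 a.py
```

```text
0.0 [ 0.16816991 -0.52333971  0.23069585] [ 9.87950508e-01  1.54768292e-01  4.15252149e-05 -7.53808671e-04] 0.08554396468532015
side sifter 0.71 [292. 164.] 1008 [ 0.448 -0.362  0.017] [[0.411, -0.424, 0.0], [0.479, -0.292, 0.146]]
side stand 0.86 [221. 325.] 8034 [0.577 0.23  0.225] [[0.522, -0.113, 0.011], [0.661, 0.236, 0.258]]
side tube 0.8 [224. 228.] 2497 [0.584 0.073 0.257] [[0.531, -0.121, 0.197], [0.648, 0.076, 0.26]]
side tube 0.34 [294. 165.] 986 [ 0.443 -0.36   0.014] [[0.41, -0.364, 0.002], [0.481, -0.292, 0.146]]
side guard 0.75 [225. 230.] 2387 [0.583 0.072 0.25 ] [[0.534, -0.116, 0.202], [0.647, 0.076, 0.26]]
side cam 0.78 [233. 219.] 227 [0.571 0.054 0.259] [[0.564, 0.017, 0.218], [0.589, 0.06, 0.261]]
side cam_tip 0.71 [328. 253.] 528 [ 0.374 -0.067  0.016] [[0.348, -0.209, 0.001], [0.388, -0.03, 0.021]]
side cam_tip 0.5 [182. 267.] 1932 [0.68  0.035 0.087] [[0.651, -0.035, 0.001], [0.726, 0.068, 0.091]]
side cam_tip 0.46 [228. 216.] 223 [0.581 0.034 0.243] [[0.565, 0.017, 0.219], [0.589, 0.06, 0.261]]
side mark_mid 0.73 [329. 253.] 607 [ 0.371 -0.068  0.013] [[0.34
[... 2806 characters left out ...]
]
top dish 0.28 [207. 179.] 2127 [0.588 0.013 0.213] [[0.524, -0.118, 0.197], [0.644, 0.074, 0.261]]
top dish 0.15 [357. 253.] 942 [ 0.448 -0.333  0.049] [[0.411, -0.362, -0.0], [0.495, -0.293, 0.147]]
top jar 0.73 [330. 178.] 1083 [ 0.616 -0.256  0.119] [[0.601, -0.295, 0.007], [0.667, -0.226, 0.122]]
top tin 0.79 [155. 272.] 580 [0.397 0.143 0.07 ] [[0.367, 0.126, 0.0], [0.416, 0.175, 0.073]]
top mug 0.7 [218. 152.] 1174 [0.705 0.019 0.006] [[0.652, -0.033, 0.002], [0.728, 0.066, 0.091]]
top spoon 0.85 [256. 283.] 722 [ 0.371 -0.09   0.013] [[0.348, -0.214, 0.001], [0.389, -0.024, 0.022]]
top spoon 0.41 [356. 253.] 909 [ 0.449 -0.343  0.004] [[0.411, -0.362, 0.001], [0.497, -0.293, 0.147]]
```

```bash
python3 - <<'E'
from h import *
i=[cv2.imread("pics/%s0.png"%n) for n in("side","top")]
a=cv2.resize(i[0][110:400,130:390],(400,446)); b=cv2.resize(i[1][90:300,130:400],(400,311))
o=np.zeros((446,800,3),np.uint8);o[:,:400]=a;o[:311,400:]=b;cv2.imwrite("pics/v1.png",o)
E
```

```text
(no output)
```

View pics/v1.png

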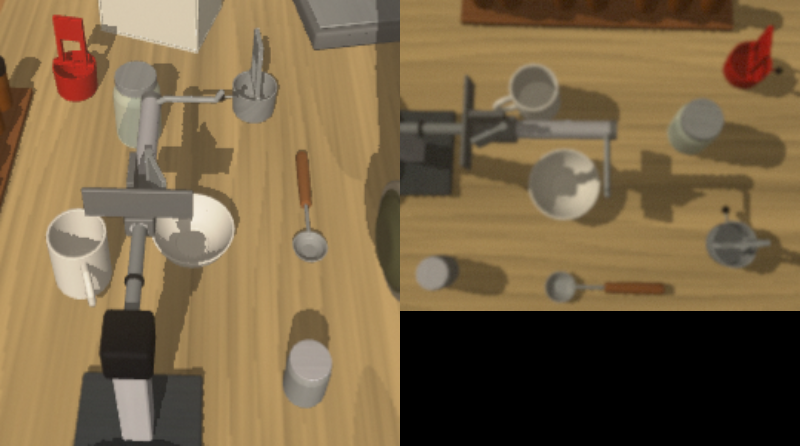

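The steel sifter is at side px (292,164) / top px (354,255). The only thing that could be taken for it is the red one, at side px (176,147) / top px (366,131). I choose the steel one. The boom runs along about y, with its hook pointing towards the robot.

```bash
cat > b.py <<'E'
from h import *
from scipy.optimize import least_squares
def load(n): return dict(np.load("/tmp/%s.npz"%n))
A=[]
for n in["side","top"]:
    c=load(n); P=cloud(c,np.ones((384,512),bool)); A.append(P)
    print(n)
    m=(abs(P[:,0]-.445)<.06)&(abs(P[:,1]+.328)<.07)
    h=P[m&(P[:,2]>.07)&(P[:,2]<.16)]; 
    xy=h[:,:2]; mu=np.median(xy,0); u,s,v=np.linalg.svd(xy-xy.mean(0),full_matrices=False); print(" handle",len(h),xy.mean(0).round(4),"dir",v[0].round(3),np.degrees(np.arctan2(v[0][1],v[0][0])).round(1),np.ptp((xy-xy.mean(0))@v[0]).round(3),np.ptp((xy-xy.mean(0))@v[1]).round(3),h[:,2].max())
    r=P[m&(P[:,2]>.044)&(P[:,2]<.058)]
    if len(r)>10:
        f=least_squares(lambda p:np.hypot(r[:,0]-p[0],r[:,1]-p[1])-.037,[.445,-.328],loss="soft_l1",f_scale=.002); print(" rim",len(r),f.x.round(4),np.abs(f.fun).mean().round(4))
    # tube
    t=P[(P[:,2]>.205)&(P[:,2]<.216)&(P[:,1]>-.108)&(P[:,1]<-.01)&(abs(P[:,0]-.59)<.03)]
    k=np.polyfit(t[:,1],t[:,0],1);print(" tube top x=",k.round(4),len(t),t[:,2].max(), "yaw",np.degrees(-np.arctan(k[0])).round(2), "ymin",t[:,1].min())
    t=P[(P[:,2]>.203)&(P[:,2]<.212)&(P[:,1]>.085)&(P[:,1]<.2)&(abs(P[:,0]-.59)<.03)]
    if len(t)>5:
        k=np.polyfit(t[:,1],t[:,0],1);print(" rod x=",k.round(4),len(t),t[:,2].max())
    g=P[(P[:,2]>.225)&(P[:,2]<.259)&(P[:,1]>.05)&(P[:,1]<.09)&((P[:,0]<.56)|(P[:,0]>.61))&(P[:,0]>.5)&(P[:,0]<.68)]
    if len(g)>5:
        k=np.polyfit(g[:,0],g[:,1],1);print(" guard y=",k.round(4),len(g),np.percentile(g,[1,99],axis=0).round(4).tolist(),np.abs(np.polyval(k,g[:,0])-g[:,1]).mean())
    q=P[(P[:,2]>.205)&(P[:,2]<.25)&(P[:,1]<-.08)&(P[:,1]>-.16)&(P[:,0]<.575)&(P[:,0]>.48)]
    print(" hook",len(q),np.percentile(q,[1,50,99],axis=0).round(4).tolist()); k=np.polyfit(q[:,0],q[:,1],1);print(k.round(4))
c=load("side");im=c["image"]
# dark ring pixels along rod
for y in np.arange(.09,.165,.003):
    p=proj(c,[[.594,y,.208]])[0].round().astype(int); print(round(y,3),p,im[p[1],p[0]-2:p[0]+3].mean(1).round(0),end=";")
E
python3 b.py
```

```text
side
 handle 198 [ 0.4439 -0.3211] dir [-0.157  0.988] 99.0 0.052 0.01 0.14896152990451972
 rim 191 [ 0.4436 -0.3284] 0.0034
 tube top x= [0.0209 0.5967] 376 0.21460361063012112 yaw -1.2 ymin -0.10788851122465926
 rod x= [-0.0403  0.5975] 438 0.21123267191879413
 guard y= [0.014  0.0642] 605 [[0.5336, 0.0673, 0.2257], [0.6523, 0.0751, 0.2579]] 0.0009666021622512
 hook 157 [[0.5021, -0.1175, 0.2111], [0.5364, -0.1121, 0.217], [0.5744, -0.1092, 0.2297]]
[ 0.013  -0.1194]
top
 handle 132 [ 0.4446 -0.3234] dir [-0.131  0.991] 97.5 0.051 0.008 0.14839710047574883
 rim 168 [ 0.4442 -0.3283] 0.0021
 tube top x= [0.0031 0.5962] 555 0.21596864762225143 yaw -0.18 ymin -0.10793015300719795
 rod x= [-0.0343  0.5977] 392 0.211915158886532
 guard y= [0.0144 0.0623] 232 [[0.5356, 0.0683, 0.2256], [0.6541, 0.0754, 0.2586]] 0.001509180089679831
 hook 144 [[0.5032, -0.1163, 0.2134], [0.5387, -0.1118, 0.2176], [0.5739, -0.1078, 0.2303]]
[ 0.0277 -0.1263]
0.09 [219 254] [123. 126. 127. 121. 116.];0.093 [219 255] [123. 126. 125. 123. 116.];0.096 [218 257] [120. 126. 126. 125. 121.];0.099 [218 258] [122. 
[... 255 characters left out ...]
0. 124. 126. 126. 121.];0.12 [217 269] [121. 125. 127. 126. 121.];0.123 [217 270] [122. 126. 126. 125. 121.];0.126 [217 272] [122. 126. 126. 124. 117.];0.129 [217 273] [124. 126. 125. 123. 119.];0.132 [216 275] [120. 124. 125. 127. 122.];0.135 [216 276] [120. 125. 126. 125. 122.];0.138 [216 278] [58. 58. 59. 57. 60.];0.141 [216 279] [44. 46. 45. 44. 45.];0.144 [216 281] [ 91.  94.  94. 106.  88.];0.147 [215 283] [117. 122. 126. 125. 122.];0.15 [215 284] [117. 124. 126. 125. 122.];0.153 [215 286] [120. 125. 126. 124. 122.];0.156 [215 287] [120. 126. 126. 125. 122.];0.159 [215 289] [122. 124. 126. 124. 120.];0.162 [214 291] [115. 123. 125. 125. 123.];0.165 [214 292] [116. 122. 127. 126. 123.];
```

```bash
cat >> h.py <<'E'
def go(pos,yaw):
    """shift & turn in tool axes to reach pos with tool down, tool y along heading `yaw` (rad, mod pi)"""
    s=env.sense(); q=R.from_quat(s["orientation"]); t=np.array(s["tcp_pos"])
    best=None
    for k in (0,np.pi):
        y=np.array([np.cos(yaw+k),np.sin(yaw+k),0]); z=np.array([0,0,-1.]); x=np.cross(y,z)
        rv=(q.inv()*R.from_matrix(np.c_[x,y,z])).as_rotvec()
        if best is None or np.linalg.norm(rv)<np.linalg.norm(best): best=rv
    print("t",round(s["time_s"],2),"tcp",t.round(4),"w",round(s["width"],4),"F",np.round(s["wrist_force"],1),"j6",round(s["joints"][5],2))
    print("shift",q.inv().apply(np.array(pos)-t).round(4),"turn",best.round(4)); 
E
python3 - <<'E'
from h import *
s=env.sense();print(R.from_quat(s["orientation"]).as_matrix().round(3))
c=capture("wrist");q=R.from_quat(s["orientation"]);T=c["cam_to_world"]
print("cam in tool",q.inv().apply(T[:3,3]-s["tcp_pos"]).round(4));print((q.inv().as_matrix()@T[:3,:3]).round(3),c["K"].round(0))
go([.445,-.325,.26],np.radians(8))
go([.445,-.325,.26],np.radians(1))
E
```

```text
[[ 0.952  0.306  0.   ]
 [ 0.306 -0.952 -0.   ]
 [-0.     0.    -1.   ]]
cam in tool [ 7.460e-02 -1.000e-04 -1.421e-01]
[[ 0.001 -0.957 -0.291]
 [ 1.     0.001 -0.   ]
 [ 0.    -0.291  0.957]] [[316.   0. 257.]
 [  0. 316. 196.]
 [  0.   0.   1.]]
t 1.8 tcp [ 0.1682 -0.5236  0.2313] w 0.0856 F [-0.5  0.4 -0.6] j6 -0.22
shift [ 0.3243 -0.1045 -0.0287] turn [ 0.      0.     -1.3996]
t 1.8 tcp [ 0.1682 -0.5236  0.2313] w 0.0856 F [-0.5  0.4 -0.6] j6 -0.22
shift [ 0.3243 -0.1045 -0.0287] turn [ 0.      0.     -1.2775]
```

Emit:
apply_moves(rows=[0.16,-0.05,-0.015,0,0,-0.6,0.0854,0.16,-0.05,-0.015,0,0,-0.6,0.0854,0.16,-0.05,-0.015,0,0,-0.6,0.0854,0.16,-0.05,-0.015,0,0,-0.6,0.0854,0.16,-0.05,-0.015,0,0,-0.6,0.0854])

```text
time_s: 2.22
tcp_pos: [0.3097, -0.4233, 0.2474]
orientation: [0.895, 0.445, 0.001, 0.001]
wrist_force: [0.4, 0.2, 0.1]
width: 0.0858
```

```bash
python3 -c "
from h import *
go([.445,-.325,.26],np.radians(8))"
```

```text
t 2.22 tcp [ 0.3097 -0.4233  0.2474] w 0.0858 F [0.4 0.2 0.1] j6 -0.52
shift [ 0.1601  0.0486 -0.0124] turn [ 2.100e-03 -3.000e-04 -7.877e-01]
```

Emit:
apply_moves(rows=[0.16,0.0485,-0.012,0,0,-0.62,0.0854,0.16,0.0485,-0.012,0,0,-0.62,0.0854,0.16,0.0485,-0.012,0,0,-0.62,0.0854,0.16,0.0485,-0.012,0,0,-0.62,0.0854,0.16,0.0485,-0.012,0,0,-0.62,0.0854])

```text
time_s: 2.63
tcp_pos: [0.4461, -0.3263, 0.2589]
orientation: [0.717, 0.697, 0.001, 0.001]
wrist_force: [-0.3, 0.0, -0.6]
width: 0.0854
```

Emit:
apply_moves(rows=[0,0,0,0,0,-0.17,0.0854,0,0,0,0,0,-0.17,0.0854,0,0,0,0,0,-0.17,0.0854])

```text
time_s: 2.88
tcp_pos: [0.4419, -0.3302, 0.2583]
orientation: [0.659, 0.752, -0.0, -0.0]
wrist_force: [0.7, 0.4, -0.9]
width: 0.0853
```

```bash
python3 - <<'E'
from h import *
go([.445,-.325,.26],np.radians(8))
c=capture("wrist");np.savez("/tmp/w1.npz",**c)
cv2.imwrite("pics/w1.png",c["image"])
P=cloud(c,np.ones((384,512),bool))
m=(abs(P[:,0]-.445)<.06)&(abs(P[:,1]+.328)<.07)
for lo,hi in((.142,.156),(.11,.141),(.07,.1)):
    h=P[m&(P[:,2]>lo)&(P[:,2]<hi)]
    if len(h)<9: print(lo,len(h));continue
    (cx,cy),(w,l),a=cv2.minAreaRect((h[:,:2]*1000).astype(np.float32)); print(lo,len(h),(cx,cy),(w,l),a,h[:,:2].mean(0),h[:,2].max())
    xy=h[:,:2];u,s,v=np.linalg.svd(xy-xy.mean(0),full_matrices=False);print(np.degrees(np.arctan2(v[0][1],v[0][0])))
from scipy.optimize import least_squares
r=P[m&(P[:,2]>.047)&(P[:,2]<.058)]
f=least_squares(lambda p:np.hypot(r[:,0]-p[0],r[:,1]-p[1])-.0375,[.445,-.328],loss="soft_l1",f_scale=.002); print(" rim",len(r),f.x.round(4),np.abs(f.fun).mean().round(4))
E
```

```text
t 2.88 tcp [ 0.4419 -0.3302  0.2583] w 0.0853 F [ 0.7  0.4 -0.9] j6 -0.99
shift [ 0.0047  0.0038 -0.0017] turn [-0.0001 -0.     -0.0074]
0.142 545 (445.5361633300781, -328.6491394042969) (8.003089904785156, 50.34336471557617) 6.959795951843262 [ 0.44545023 -0.32797249] 0.14750480256837734
-83.16347213097787
0.11 59 (444.2115173339844, -319.1997985839844) (7.225611686706543, 31.57757568359375) 5.819967269897461 [ 0.44233786 -0.30627629] 0.14090604630556108
-91.1048065625583
0.07 40 (442.68438720703125, -303.77911376953125) (7.294057369232178, 0.44424882531166077) 6.680643081665039 [ 0.44252774 -0.30374218] 0.09993764983689823
7.44285092522646
 rim 621 [ 0.4455 -0.3287] 0.002
```

View pics/w1.png

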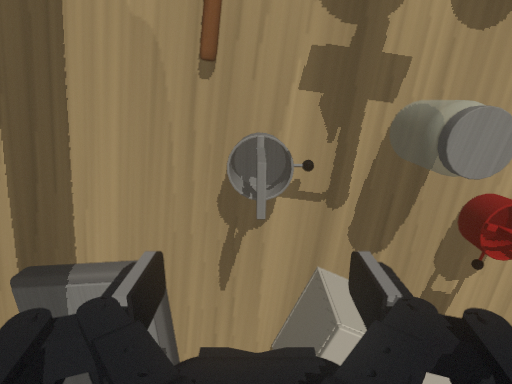

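```bash
python3 - <<'E'
from h import *
c=dict(np.load("/tmp/w1.npz")); print("knob",world(c,[[308,165],[307,166],[309,164]]).round(3))
go([.4455,-.3287,.15],np.radians(6.9))
E
```

```text
knob [[ 0.501 -0.32   0.036]
 [ 0.501 -0.321  0.036]
 [ 0.503 -0.319  0.034]]
t 2.93 tcp [ 0.4417 -0.3304  0.2583] w 0.0855 F [ 0.5  0.2 -0.5] j6 -0.99
shift [0.0011 0.004  0.1083] turn [-0.     -0.0001  0.0085]
```

Emit:
apply_moves(rows=[0.001,0.004,0.03,0,0,0.0085,0.0854,0.001,0.004,0.07,0,0,0.0085,0.0854,0.001,0.004,0.105,0,0,0.0085,0.0854,0.001,0.004,0.13,0,0,0.0085,0.0854,0.001,0.004,0.145,0,0,0.0085,0.0854])

```text
time_s: 3.35
tcp_pos: [0.4444, -0.3282, 0.1103]
orientation: [0.664, 0.748, 0.0, -0.002]
wrist_force: [0.0, -0.4, 0.1]
width: 0.0852
```

Emit:
apply_moves(rows=[0,0,0,0,0,0,0.0854,0,0,0,0,0,0,0.04,0,0,0,0,0,0,0.0,0,0,0,0,0,0,0.0,0,0,0,0,0,0,0.0], grip_force=35)

```text
time_s: 3.77
tcp_pos: [0.4458, -0.3293, 0.1146]
orientation: [0.663, 0.749, -0.0, 0.001]
wrist_force: [0.0, -1.0, -0.0]
width: 0.0389
```

```bash
python3 - <<'E'
from h import *
go([.4455,-.3287,.113],np.radians(6.9))
E
```

```text
t 3.77 tcp [ 0.4458 -0.3293  0.1146] w 0.0389 F [ 0. -1. -0.] j6 -0.97
shift [ 0.0007 -0.0003  0.0016] turn [0.0013 0.0019 0.0007]
```

Still closing; let the fingers finish, then lift a little.

Emit:
apply_moves(rows=[0,0,0.001,0,0,0,0.0,0,0,0.001,0,0,0,0.0,0,0,0.001,0,0,0,0.0,0,0,0.001,0,0,0,0.0,0,0,0.001,0,0,0,0.0], grip_force=35)

```text
time_s: 4.18
tcp_pos: [0.4455, -0.329, 0.1127]
orientation: [0.663, 0.749, -0.0, 0.0]
wrist_force: [-1.4, 0.3, 3.7]
width: 0.0076
```

Emit:
apply_moves(rows=[0,0,0,0,0,0,0.0,0,0,-0.02,0,0,0,0.0,0,0,-0.06,0,0,0,0.0,0,0,-0.1,0,0,0,0.0,0,0,-0.14,0,0,0,0.0])

```text
time_s: 4.6
tcp_pos: [0.4452, -0.3285, 0.2535]
orientation: [0.663, 0.749, 0.0, -0.001]
wrist_force: [0.7, -0.9, -2.1]
width: 0.0076
```

```bash
python3 - <<'E'
from h import *
c=capture("wrist");np.savez("/tmp/w2.npz",**c);cv2.imwrite("pics/w2.png",c["image"][100:384,100:420])
go([.46,-.2,.26],np.radians(1))
E
```

```text
t 4.65 tcp [ 0.4469 -0.3303  0.2621] w 0.0077 F [ 0.9 -1.5  5.5] j6 -0.97
shift [0.1278 0.0288 0.001 ] turn [0.0078 0.01   0.1043]
```

View pics/w2.png

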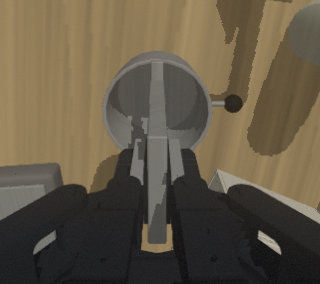

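```bash
python3 - <<'E'
from h import *
go([.455,-.117,.249],np.radians(1))
E
```

```text
t 4.65 tcp [ 0.4469 -0.3303  0.2621] w 0.0077 F [ 0.9 -1.5  5.5] j6 -0.97
shift [0.2109 0.0338 0.0111] turn [0.0078 0.01   0.1043]
```

Emit:
apply_moves(rows=[0.03,0.005,0.001,0,0,0.02,0.0,0.07,0.012,0.002,0,0,0.05,0.0,0.11,0.018,0.002,0,0,0.07,0.0,0.15,0.024,0.003,0,0,0.09,0.0,0.18,0.03,0.003,0,0,0.1,0.0])

```text
time_s: 5.07
tcp_pos: [0.4527, -0.1437, 0.2487]
orientation: [0.7, 0.715, 0.0, -0.001]
wrist_force: [0.8, 0.6, -1.0]
width: 0.0077
```

Emit:
apply_moves(rows=[0.02,0.002,0,0,0,0,0.0,0.027,0.002,0,0,0,0,0.0,0.027,0.002,0,0,0,0,0.0,0.027,0.002,0,0,0,0,0.0,0.027,0.002,0,0,0,0,0.0])

```text
time_s: 5.48
tcp_pos: [0.4549, -0.1207, 0.249]
orientation: [0.7, 0.714, -0.0, -0.0]
wrist_force: [-0.0, -0.1, -1.6]
width: 0.0078
```

```bash
cat > hk.py <<'E'
from h import *
go([.455,-.117,.249],np.radians(1))
c=capture("wrist");np.savez("/tmp/w3.npz",**c);cv2.imwrite("pics/w3.png",c["image"])
P=cloud(c,np.ones((384,512),bool))
q=P[(P[:,2]>.208)&(P[:,2]<.24)&(P[:,1]<-.1)&(P[:,1]>-.14)&(P[:,0]<.58)&(P[:,0]>.49)]
print("hook",len(q),np.percentile(q,[1,50,99],axis=0).round(4).tolist())
for a in np.arange(.495,.58,.01):
    s=q[abs(q[:,0]-a)<.005]
    if len(s)>3: print(round(a,3),len(s),np.percentile(s,[3,50,97],axis=0)[:,1:].round(4).tolist())
g=P[(P[:,2]>.225)&(P[:,2]<.262)&(P[:,1]>.04)&(P[:,1]<.09)&(P[:,0]>.5)&(P[:,0]<.68)]
if len(g): print("guard",len(g),np.percentile(g,[1,50,99],axis=0).round(4).tolist())
E
python3 hk.py
```

```text
t 5.48 tcp [ 0.4549 -0.1207  0.249 ] w 0.0078 F [-0.  -0.1 -1.6] j6 -0.53
shift [0.0037 0.0002 0.    ] turn [-0.0004  0.0001  0.0029]
hook 1702 [[0.5025, -0.1167, 0.213], [0.5407, -0.1119, 0.2169], [0.5788, -0.1089, 0.2295]]
0.505 213 [[-0.1165, 0.2177], [-0.112, 0.2275], [-0.1099, 0.2301]]
0.515 188 [[-0.1164, 0.2139], [-0.1118, 0.217], [-0.1097, 0.2238]]
0.525 220 [[-0.1165, 0.2137], [-0.1123, 0.2167], [-0.1096, 0.2183]]
0.535 216 [[-0.1162, 0.2139], [-0.112, 0.2168], [-0.1094, 0.2182]]
0.545 210 [[-0.116, 0.2134], [-0.1119, 0.2167], [-0.1093, 0.2182]]
0.555 214 [[-0.1158, 0.2135], [-0.1117, 0.2168], [-0.1091, 0.2182]]
0.565 222 [[-0.1159, 0.2132], [-0.1115, 0.2167], [-0.109, 0.2181]]
0.575 219 [[-0.1165, 0.2131], [-0.1114, 0.2166], [-0.1088, 0.2183]]
```

View pics/w3.png

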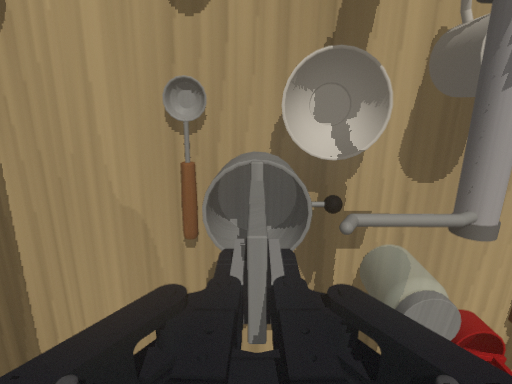

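Emit:
apply_moves(rows=[0.004,0,0,0,0,0,0,0.007,0.005,0,0,0,0,0,0.007,0.03,0,0,0,0,0,0.008,0.06,0,0,0,0,0,0.008,0.085,0,0,0,0,0])

```text
time_s: 5.95
tcp_pos: [0.5414, -0.1097, 0.2494]
orientation: [0.7, 0.714, 0.0, 0.0]
wrist_force: [-0.2, -0.2, -2.0]
width: 0.0073
```

Emit:
apply_moves(rows=[0,0.003,0,0,0,0,0,0,0.003,0,0,0,0,0,0,0.003,0.006,0,0,0,0,0,0.003,0.012,0,0,0,0,0,0.003,0.018,0,0,0,0])

```text
time_s: 6.37
tcp_pos: [0.5419, -0.1096, 0.2308]
orientation: [0.7, 0.715, -0.0, -0.0]
wrist_force: [0.5, -0.4, -1.9]
width: 0.008
```

Emit:
apply_moves(rows=[0,0,0,0,0,0,0,0,0,0.002,0,0,0,0,0,0,0.004,0,0,0,0,0,0,0.005,0,0,0,0,0,0,0.005,0,0,0,0])

```text
time_s: 6.78
tcp_pos: [0.5426, -0.1098, 0.2266]
orientation: [0.699, 0.715, 0.0, 0.0]
wrist_force: [-0.7, -0.0, -0.3]
width: 0.0075
```

```bash
python3 - <<'E'
from h import *
go([.543,-.113,.2267],np.radians(1))
c=capture("wrist");d=capture("side");p=proj(d,[[.545,-.112,.2]])[0].astype(int);print(p)
a=cv2.resize(c["image"],(400,300));b=cv2.resize(d["image"][p[1]-45:p[1]+45,p[0]-60:p[0]+60],(400,300),interpolation=2);cv2.imwrite("pics/w4.png",np.hstack([a,b]))
E
```

```text
t 6.78 tcp [ 0.5426 -0.1098  0.2266] w 0.0075 F [-0.7 -0.  -0.3] j6 -0.43
shift [-0.0033  0.0003 -0.0001] turn [0.0003 0.0002 0.004 ]
[252 176]
```

View pics/w4.png

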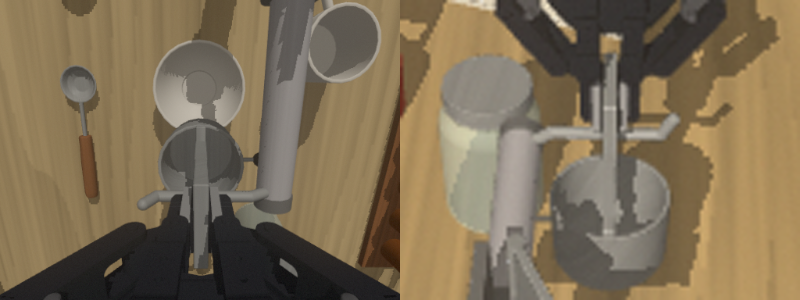

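Emit:
apply_moves(rows=[-0.003,0,-0.001,0,0,0,0,-0.003,0,-0.001,0,0,0,0,-0.003,0,0.001,0,0,0,0,-0.003,0,0.001,0,0,0,0.01,-0.003,0,0.001,0,0,0,0.015])

```text
time_s: 7.3
tcp_pos: [0.5428, -0.1127, 0.2253]
orientation: [0.699, 0.715, 0.0, 0.0]
wrist_force: [-0.4, 0.2, -0.3]
width: 0.0151
```

Emit:
apply_moves(rows=[0,0,0,0,0,0,0.02,0,0,0,0,0,0,0.025,0,0,0,0,0,0,0.03,0,0,0,0,0,0,0.03,0,0,0,0,0,0,0.03])

```text
time_s: 7.72
tcp_pos: [0.5427, -0.1127, 0.2253]
orientation: [0.699, 0.715, -0.0, -0.0]
wrist_force: [1.3, 0.1, -0.3]
width: 0.0298
```

```bash
python3 - <<'E'
from h import *
go([.543,-.113,.2267],np.radians(1))
c=capture("wrist");P=cloud(c,np.ones((384,512),bool))
h=P[(abs(P[:,0]-.543)<.007)&(P[:,1]>-.15)&(P[:,1]<-.06)&(P[:,2]>.1)&(P[:,2]<.265)]
print(np.percentile(h,[1,50,99],axis=0).round(4).tolist())
E
```

```text
t 7.72 tcp [ 0.5427 -0.1127  0.2253] w 0.0298 F [ 1.3  0.1 -0.3] j6 -0.44
shift [-0.0003  0.0003 -0.0014] turn [-0.0001 -0.0001  0.004 ]
[[0.5364, -0.1357, 0.1168], [0.5428, -0.0962, 0.2586], [0.5496, -0.0759, 0.2604]]
```

Emit:
apply_moves(rows=[0,0,-0.01,0,0,0,0.03,0,0,-0.035,0,0,0,0.03,0,0,-0.07,0,0,0,0.04,0,0,-0.1,0,0,0,0.06,0,0,-0.115,0,0,0,0.0854])

```text
time_s: 8.18
tcp_pos: [0.5431, -0.1128, 0.3443]
orientation: [0.699, 0.715, 0.001, 0.003]
wrist_force: [-0.9, -0.4, -0.5]
width: 0.0627
```

```bash
cat > v5.py <<'E'
from h import *
go([.592,.03,.34],np.radians(1))
c=capture("wrist");np.savez("/tmp/w5.npz",**c)
d=capture("side");np.savez("/tmp/s5.npz",**d);p=proj(d,[[.545,-.112,.2]])[0].astype(int)
a=cv2.resize(c["image"],(400,300));b=cv2.resize(d["image"][p[1]-45:p[1]+75,p[0]-90:p[0]+70],(400,300),interpolation=2);cv2.imwrite("pics/w5.png",np.hstack([a,b]))
P=cloud(c,np.ones((384,512),bool))
h=P[(abs(P[:,0]-.543)<.007)&(P[:,1]>-.15)&(P[:,1]<-.06)&(P[:,2]>.23)&(P[:,2]<.265)]
print(len(h),"plate",h.mean(0).round(4),np.percentile(h,[1,99],axis=0).round(4).tolist())
E
python3 v5.py
```

```text
t 8.18 tcp [ 0.5431 -0.1128  0.3443] w 0.0627 F [-0.9 -0.4 -0.5] j6 -0.44
shift [0.1418 0.0519 0.0042] turn [0.005  0.0023 0.0041]
700 plate [ 0.5429 -0.109   0.258 ] [[0.5389, -0.1366, 0.2331], [0.5469, -0.0872, 0.2609]]
```

View pics/w5.png

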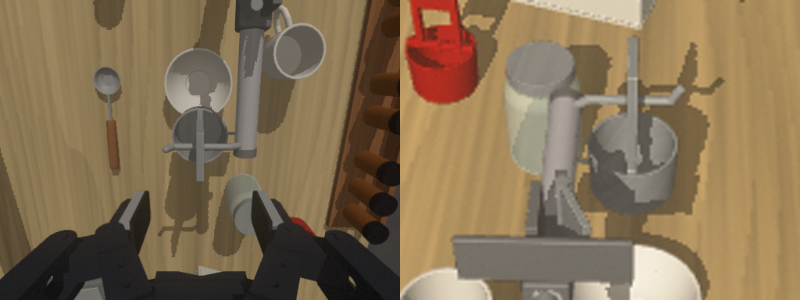

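The sifter hangs free: the hook bar runs through its slot at (200,148) in the left panel. Next I move over the grip and measure it.

Emit:
apply_moves(rows=[0.03,0.012,0,0,0,0,0.0854,0.065,0.024,0,0,0,0,0.0854,0.1,0.036,0,0,0,0,0.0854,0.13,0.047,0,0,0,0,0.0854,0.142,0.0515,0,0,0,0,0.0854])

```text
time_s: 8.7
tcp_pos: [0.5915, 0.0339, 0.3388]
orientation: [0.698, 0.716, -0.0, -0.001]
wrist_force: [0.2, 0.2, -0.5]
width: 0.0854
```

Emit:
apply_moves(rows=[0,0,0.005,0,0,0.004,0.0854,0,0,0.005,0,0,0.004,0.0854])

```text
time_s: 8.87
tcp_pos: [0.5908, 0.0304, 0.3333]
orientation: [0.701, 0.713, -0.001, -0.001]
wrist_force: [-0.1, -0.7, -0.5]
width: 0.0857
```

```bash
cat > g.py <<'E'
from h import *
go([.595,.055,.29],np.radians(1))
c=capture("wrist");np.savez("/tmp/w6.npz",**c);cv2.imwrite("pics/w6.png",c["image"])
P=cloud(c,np.ones((384,512),bool)); P=P[(P[:,0]>.5)&(P[:,0]<.68)&(P[:,1]<.2)]
g=P[(P[:,2]>.253)&(P[:,2]<.261)]
print("n",len(g)); G=g[(abs(g[:,0]-.594)>.03)&(g[:,1]>.045)]
print("guard top",(cv2.minAreaRect((G[:,:2]*1000).astype(np.float32))),np.percentile(G,[1,50,99],axis=0).round(4).tolist())
k=np.polyfit(G[:,0],G[:,1],1);print(k, "y mid at .594",np.polyval(k,.594))
T=P[(P[:,2]>.25)&(P[:,2]<.263)&(P[:,1]<.06)&(P[:,1]>-.03)]
for y in np.arange(.0,.064,.006):
    s=T[abs(T[:,1]-y)<.003]
    if len(s): print(round(y,3),len(s),"x",np.percentile(s[:,0],[2,98]).round(4),"z",np.percentile(s[:,2],[2,98]).round(4), np.unique(s[:,0].round(3)))
r=P[(P[:,2]>.203)&(P[:,2]<.212)&(P[:,1]>.09)&(P[:,1]<.19)&(abs(P[:,0]-.594)<.02)]
if len(r):
    k=np.polyfit(r[:,1],r[:,0],1);print("rod",k,len(r))
im=c["image"].astype(int).mean(2)
for y in np.arange(.125,.16,.0015):
    x=.594-.017*(y-.07); p=proj(c,[[x,y,.208],[x,y,.2105]]).round().astype(int); print(round(y,4),p[0],[int(im[b,a]) if 0<=b<384 else -1 for a,b in p],end="; ")
E
python3 g.py
```

```text
t 8.87 tcp [0.5908 0.0304 0.3333] w 0.0857 F [-0.1 -0.7 -0.5] j6 -0.17
shift [0.0246 0.0047 0.0433] turn [-0.0032 -0.0001  0.0006]
n 3031
guard top ((594.99853515625, 71.59957885742188), (119.80482482910156, 5.95255184173584), 0.9651622176170349) [[0.5362, 0.0679, 0.2534], [0.624, 0.0718, 0.2561], [0.6539, 0.0751, 0.2577]]
[0.01738865 0.06142181] y mid at .594 0.07175067245749096
0.018 63 x [0.5821 0.5907] z [0.2586 0.2611] [0.582 0.583 0.584 0.585 0.586 0.587 0.588 0.589 0.59  0.591]
0.024 209 x [0.5818 0.6073] z [0.2514 0.261 ] [0.581 0.582 0.583 0.584 0.585 0.586 0.587 0.588 0.589 0.59  0.591 0.6
 0.601 0.602 0.603 0.604 0.605 0.606 0.607]
0.03 177 x [0.5793 0.6072] z [0.2508 0.2607] [0.578 0.579 0.58  0.581 0.582 0.583 0.584 0.585 0.586 0.587 0.599 0.6
 0.601 0.602 0.603 0.604 0.605 0.606 0.607]
0.036 178 x [0.576  0.6069] z [0.2514 0.2608] [0.575 0.576 0.577 0.578 0.579 0.58  0.581 0.582 0.583 0.584 0.6   0.601
 0.602 0.603 0.604 0.605 0.606 0.607]
0.042 182 x [0.5731 0.6067] z [0.2518 0.2605] [0.572 0.573 0.574 0.575 0.576 0.577 0.578 0.579 0.58  0.581 0.599 0.6
 0.601 0.602 0.
[... 507 characters left out ...]
.01611363  0.59587914] 2169
0.125 [262  74] [109, 109]; 0.1265 [262  72] [108, 108]; 0.128 [262  70] [110, 110]; 0.1295 [262  68] [109, 109]; 0.131 [262  66] [108, 108]; 0.1325 [262  64] [112, 112]; 0.134 [262  62] [108, 108]; 0.1355 [262  60] [109, 108]; 0.137 [262  58] [108, 109]; 0.1385 [262  56] [97, 74]; 0.14 [262  54] [73, 65]; 0.1415 [262  52] [38, 31]; 0.143 [262  50] [32, 31]; 0.1445 [262  47] [71, 71]; 0.146 [262  45] [109, 109]; 0.1475 [262  43] [109, 109]; 0.149 [262  41] [109, 109]; 0.1505 [262  39] [109, 109]; 0.152 [262  37] [107, 108]; 0.1535 [262  35] [109, 110]; 0.155 [262  33] [109, 110]; 0.1565 [262  30] [106, 106]; 0.158 [262  28] [108, 108]; 0.1595 [262  26] [109, 110];
```

View pics/w6.png

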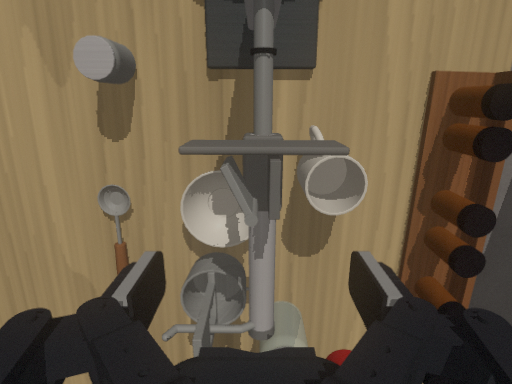

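Guard top is at rows 147 (px 180–347), the open lever at (238,190), the tab at (275,190), and the ring at (263,51). The sizes match the description. Now I lower the open fingers behind the guard.

Emit:
apply_moves(rows=[0.008,0.002,0.02,0,0,0,0.0854,0.0175,0.004,0.05,0,0,0,0.0854,0.0175,0.004,0.08,0,0,0,0.0854,0.0175,0.004,0.1,0,0,0,0.0854,0.0175,0.004,0.112,0,0,0,0.0854], grip_force=30)

```text
time_s: 9.33
tcp_pos: [0.5936, 0.0464, 0.2204]
orientation: [0.702, 0.713, -0.001, -0.002]
wrist_force: [0.5, -0.4, -0.9]
width: 0.0855
```

Emit:
apply_moves(rows=[0,0,0,0,0,0,0.0854,0,0,0,0,0,0,0.0854,0.004,0,0,0,0,0,0.0854,0.008,0,0,0,0,0,0.0854])

```text
time_s: 9.67
tcp_pos: [0.5951, 0.0556, 0.2247]
orientation: [0.701, 0.713, 0.001, 0.001]
wrist_force: [-0.0, -1.0, -0.7]
width: 0.0853
```

```bash
cat > m.py <<'E'
import sys
from h import *
go([.595,.0576,.221],np.radians(1))
c=capture("wrist");np.savez("/tmp/w7.npz",**c)
P=cloud(c,np.ones((384,512),bool)); P=P[(P[:,0]>.5)&(P[:,0]<.68)&(P[:,1]<.2)]
G=P[(P[:,2]>.2525)&(P[:,2]<.262)&(abs(P[:,0]-.594)>.03)&(P[:,1]>.045)&(P[:,1]<.155)]
if len(G)>20: print("guard top",len(G),cv2.minAreaRect((G[:,:2]*1000).astype(np.float32)),np.percentile(G[:,1:],[2,50,98],axis=0).round(4).tolist())
im=c["image"].astype(int).mean(2)
print([(round(y,4),int(im[b,a]) if 0<=b<384 else -1) for y in np.arange(.125,.16,.001) for a,b in [proj(c,[[.594-.017*(y-.07),y,.2105]])[0].round().astype(int)]])
if len(sys.argv)>1: cv2.imwrite("pics/%s.png"%sys.argv[1],c["image"])
E
python3 m.py
```

```text
t 9.67 tcp [0.5951 0.0556 0.2247] w 0.0853 F [-0.  -1.  -0.7] j6 -0.12
shift [ 0.002  -0.0001  0.0037] turn [ 0.0023  0.0003 -0.001 ]
guard top 3882 ((595.2904663085938, 60.065155029296875), (119.02991485595703, 30.27236557006836), 0.9784976243972778) [[0.0475, 0.2528], [0.0705, 0.2562], [0.0752, 0.2615]]
[(np.float64(0.125), 111), (np.float64(0.126), 112), (np.float64(0.127), 112), (np.float64(0.128), 111), (np.float64(0.129), 112), (np.float64(0.13), 111), (np.float64(0.131), 112), (np.float64(0.132), 110), (np.float64(0.133), 110), (np.float64(0.134), 111), (np.float64(0.135), 111), (np.float64(0.136), 111), (np.float64(0.137), 111), (np.float64(0.138), 107), (np.float64(0.139), 75), (np.float64(0.14), 75), (np.float64(0.141), 33), (np.float64(0.142), 34), (np.float64(0.143), 34), (np.float64(0.144), 36), (np.float64(0.145), 112), (np.float64(0.146), 111), (np.float64(0.147), 111), (np.float64(0.148), 112), (np.float64(0.149), 112), (np.float64(0.15), 111), (np.float64(0.151), 112), (np.float64(0.152), 114), (np.float64(0.153), 111), (np.float64(0.154), 113), (np.float64(0.155), 112), (np.float64(0.156), 111), (np.float64(0.157), 112), (np.float64(0.158), 113), (np.float64(0.159), 113)]
```

Emit:
apply_moves(rows=[0.001,0,0,0,0,0,0.0854,0.003,0,0,0,0,0,0.0854,0.006,0,0,0,0,0,0.0854,0.01,0,0,0,0,0,0.0854,0.014,0,0,0,0,0,0.0854])

```text
time_s: 10.13
tcp_pos: [0.5948, 0.07, 0.2238]
orientation: [0.701, 0.713, 0.0, 0.001]
wrist_force: [1.0, -4.4, 2.9]
width: 0.0853
```

Emit:
apply_moves(rows=[0.004,0,0,0,0,0,0.0854,0.008,0,0,0,0,0,0.0854,0.012,0,0,0,0,0,0.0854,0.016,0,0,0,0,0,0.0854,0.02,0,0,0,0,0,0.0854])

```text
time_s: 10.55
tcp_pos: [0.5943, 0.0903, 0.2234]
orientation: [0.701, 0.713, 0.0, 0.0]
wrist_force: [2.0, -5.3, 3.1]
width: 0.0854
```

Emit:
apply_moves(rows=[0.004,0,0,0,0,0,0.0854,0.007,0,0,0,0,0,0.0854,0.01,0,0,0,0,0,0.0854,0.012,0,0,0,0,0,0.0854,0.013,0,0,0,0,0,0.0854])

```text
time_s: 10.97
tcp_pos: [0.594, 0.1033, 0.2233]
orientation: [0.701, 0.713, 0.0, 0.0]
wrist_force: [0.7, -5.0, 3.0]
width: 0.0854
```

```bash
python3 m.py w7
```

```text
t 10.97 tcp [0.594  0.1033 0.2233] w 0.0854 F [ 0.7 -5.   3. ] j6 -0.04
shift [-0.0457  0.0002  0.0023] turn [0.0002 0.     0.0002]
guard top 3849 ((594.3506469726562, 106.86285400390625), (119.32670593261719, 29.08695411682129), 0.7834441065788269) [[0.0946, 0.2528], [0.1169, 0.2562], [0.1214, 0.2616]]
[(np.float64(0.125), 109), (np.float64(0.126), 115), (np.float64(0.127), 115), (np.float64(0.128), 116), (np.float64(0.129), 114), (np.float64(0.13), 116), (np.float64(0.131), 116), (np.float64(0.132), 114), (np.float64(0.133), 116), (np.float64(0.134), 116), (np.float64(0.135), 115), (np.float64(0.136), 114), (np.float64(0.137), 115), (np.float64(0.138), 116), (np.float64(0.139), 115), (np.float64(0.14), 88), (np.float64(0.141), 63), (np.float64(0.142), 41), (np.float64(0.143), 42), (np.float64(0.144), 42), (np.float64(0.145), 42), (np.float64(0.146), 113), (np.float64(0.147), 115), (np.float64(0.148), 115), (np.float64(0.149), 115), (np.float64(0.15), 114), (np.float64(0.151), 116), (np.float64(0.152), 115), (np.float64(0.153), 115), (np.float64(0.154), 115), (np.float64(0.155), 115), (np.float64(0.156), 114), (np.float64(0.157), 115), (np.float64(0.158), 115), (np.float64(0.159), 114)]
```

View pics/w7.png

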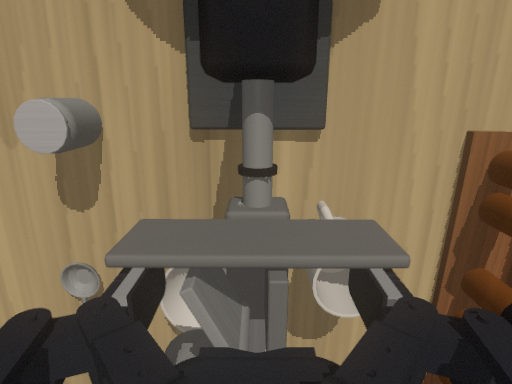

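```bash
cat > e.py <<'E'
from h import *
def analyse(c,tag=""):
    im=c["image"].astype(int).mean(2); rz=c["range_z"]
    ax=lambda y:.5959-.0165*y
    out={}
    for name,z,dx in(("collar",.215,.010),("collar",.215,-.010),("ring",.2105,0),("ring",.2095,.004),("ring",.2095,-.004)):
        ys=np.arange(.1,.155,.00025); p=proj(c,np.c_[ax(ys)+dx,ys,np.full_like(ys,z)])
        v=cv2.remap(im.astype(np.float32),p[:,0].astype(np.float32)[None],p[:,1].astype(np.float32)[None],1)[0]
        if name=="ring":
            d=np.nonzero((v<78)&(ys>.13))[0]; print(tag,"ring z",z,dx,"dark<78",ys[d].min().round(4),ys[d].max().round(4),"dark<50",[f(ys[(v<52)&(ys>.13)]).round(4) for f in(np.min,np.max)] if ((v<52)&(ys>.13)).any() else "")
        else:
            print(tag,"collar",dx,[(round(a,4),int(b)) for a,b in zip(ys[::4],v[::4]) if .115<a<.15])
    P=cloud(c,np.ones((384,512),bool)); 
    t=P[(P[:,2]>.2125)&(P[:,2]<.218)&(abs(P[:,0]-ax(P[:,1]))<.015)&(P[:,1]>.1)&(P[:,1]<.16)]
    if len(t): print(tag,"collar top cloud n",len(t),"ymax",np.percentile(t[:,1],[90,98,100]).round(4),"z",np.median(t[:,2]))
    g=P[(P[:,2]>.25)&(P[:,2]<.262)&(abs(P[:,0]-ax(P[:,1]))>.03)&(abs(P[:,0]-ax(P[:,1]))<.055)&(P[:,1]>.1)&(P[:,1]<.16)]
    g=g[g[:,1]>np.percentile(g[:,1],98)-.009]
    if len(g): print(tag,"guard +y edge",np.percentile(g[:,1],[90,98]).round(4))
E
python3 - <<'E'
from e import *
analyse(dict(np.load("/tmp/w7.npz")),"w")
analyse(capture("side"),"side")
analyse(capture("top"),"top")
E
```

```text
w collar 0.01 [(np.float64(0.115), 93), (np.float64(0.116), 93), (np.float64(0.117), 94), (np.float64(0.118), 92), (np.float64(0.119), 92), (np.float64(0.12), 95), (np.float64(0.121), 99), (np.float64(0.122), 102), (np.float64(0.123), 110), (np.float64(0.124), 109), (np.float64(0.125), 96), (np.float64(0.126), 94), (np.float64(0.127), 95), (np.float64(0.128), 95), (np.float64(0.129), 95), (np.float64(0.13), 94), (np.float64(0.131), 93), (np.float64(0.132), 103), (np.float64(0.133), 134), (np.float64(0.134), 133), (np.float64(0.135), 133), (np.float64(0.136), 133), (np.float64(0.137), 134), (np.float64(0.138), 132), (np.float64(0.139), 132), (np.float64(0.14), 132), (np.float64(0.141), 133), (np.float64(0.142), 131), (np.float64(0.143), 131), (np.float64(0.144), 118), (np.float64(0.145), 116), (np.float64(0.146), 101), (np.float64(0.147), 96), (np.float64(0.148), 116), (np.float64(0.149), 126)]
w collar -0.01 [(np.float64(0.115), 91), (np.float64(0.116), 92), (np.float64(0.117), 93), (np.float64(0.118), 92), (np.float64(0.119), 92), (np.float64(0.12), 94), (np.float64(0.121), 98), (np
[... 5422 characters left out ...]
    g=g[g[:,1]>np.percentile(g[:,1],98)-.009]
               ~~~~~~~~~~~~~^^^^^^^^^^^
    return _quantile_unchecked(
        a, q, axis, out, overwrite_input, method, keepdims, weights)
    return _ureduce(a,
                    func=_quantile_ureduce_func,
    ...<5 lines>...
                    overwrite_input=overwrite_input,
                    method=method)
    r = func(a, **kwargs)
    result = _quantile(arr,
                       quantiles=q,
    ...<2 lines>...
                       out=out,
                       weights=wgt)
    slices_having_nans = np.isnan(arr[-1, ...])
                                  ~~~^^^^^^^^^
IndexError: index -1 is out of bounds for axis 0 with size 0
```

Emit:
apply_moves(rows=[0.003,0,0,0,0,0,0.0854,0.007,0,0,0,0,0,0.0854,0.011,0,0,0,0,0,0.0854,0.014,0,0,0,0,0,0.0854,0.016,0,0,0,0,0,0.0854])

```text
time_s: 11.53
tcp_pos: [0.5935, 0.1189, 0.2231]
orientation: [0.701, 0.713, -0.0, -0.0]
wrist_force: [1.4, -4.9, 2.3]
width: 0.0853
```

Emit:
apply_moves(rows=[0,0,0,0,0,0,0.0854,0,0,0,0,0,0,0.0854])

```text
time_s: 11.7
tcp_pos: [0.5935, 0.119, 0.2231]
orientation: [0.701, 0.713, -0.0, -0.0]
wrist_force: [1.3, -4.1, 0.8]
width: 0.0855
```

```bash
sed -i 's/print(tag,"collar",dx.*/pass/; s/    if len(g): print/    if len(g)>5: print/; s/    g=g\[g/    if len(g)>5: g=g[g/' e.py; cat > f.py <<'E'
from e import *
import sys
go([.595,.12,.221],np.radians(1))
c=capture("wrist");d=capture("side")
for n,k in(("w",c),("side",d)):
    try: analyse(k,n)
    except Exception as e: print(n,e)
def crop(k,s):
    p=proj(k,[[.5935,.142,.21]])[0]; M=np.float32([[s,0,200-s*p[0]],[0,s,200-s*p[1]]]); return cv2.warpAffine(k["image"],M,(400,400),flags=2)
cv2.imwrite("pics/%s.png"%sys.argv[1],np.hstack([crop(c,5),crop(d,10)]))
E
python3 f.py w8
```

```text
t 11.7 tcp [0.5935 0.119  0.2231] w 0.0855 F [ 1.3 -4.1  0.8] j6 -0.02
shift [0.001  0.0015 0.0021] turn [-0.0006 -0.0002  0.0002]
w ring z 0.2105 0 dark<78 0.141 0.1455 dark<50 [np.float64(0.1413), np.float64(0.145)]
w ring z 0.2095 0.004 dark<78 0.141 0.1455 dark<50 [np.float64(0.1415), np.float64(0.1453)]
w ring z 0.2095 -0.004 dark<78 0.141 0.1455 dark<50 [np.float64(0.1413), np.float64(0.1453)]
w collar top cloud n 907 ymax [0.1383 0.139  0.1399] z 0.21431704009590002
w guard +y edge [0.1368 0.1372]
side ring z 0.2105 0 dark<78 0.139 0.1448 dark<50 [np.float64(0.14), np.float64(0.1435)]
side ring z 0.2095 0.004 dark<78 0.1405 0.1455 dark<50 [np.float64(0.1413), np.float64(0.1435)]
side ring z 0.2095 -0.004 dark<78 0.1383 0.1445 dark<50 [np.float64(0.1395), np.float64(0.143)]
side collar top cloud n 58 ymax [0.1379 0.1386 0.1391] z 0.21448919149954748
side guard +y edge [0.1357 0.1365]
```

View pics/w8.png

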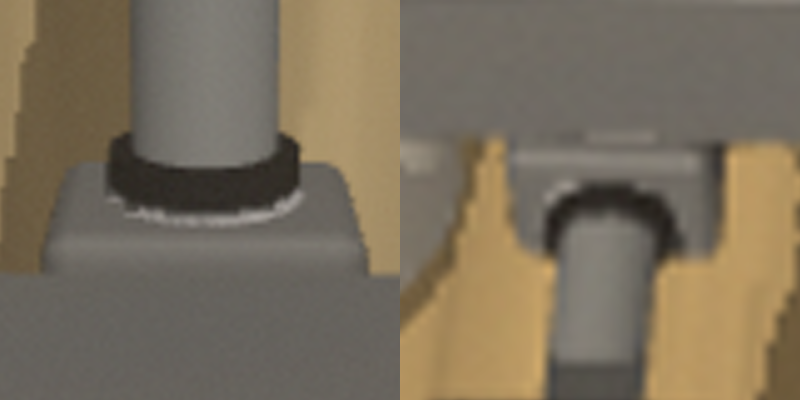

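Emit:
apply_moves(rows=[0.001,0,0,0,0,0,0.0854,0.002,0,0,0,0,0,0.0854,0.0028,0,0,0,0,0,0.0854,0.0028,0,0,0,0,0,0.0854,0.0028,0,0,0,0,0,0.0854])

```text
time_s: 12.22
tcp_pos: [0.5935, 0.1216, 0.2231]
orientation: [0.701, 0.713, -0.0, -0.0]
wrist_force: [1.3, -4.5, 0.6]
width: 0.0853
```

```bash
python3 f.py w9
```

```text
t 12.22 tcp [0.5935 0.1216 0.2231] w 0.0853 F [ 1.3 -4.5  0.6] j6 -0.01
shift [-0.0016  0.0015  0.0021] turn [-0.0006  0.0001 -0.0001]
w ring z 0.2105 0 dark<78 0.142 0.1455 dark<50 [np.float64(0.1425), np.float64(0.1453)]
w ring z 0.2095 0.004 dark<78 0.142 0.1455 dark<50 [np.float64(0.1425), np.float64(0.145)]
w ring z 0.2095 -0.004 dark<78 0.1423 0.1455 dark<50 [np.float64(0.1428), np.float64(0.1453)]
w collar top cloud n 1063 ymax [0.1408 0.1416 0.1425] z 0.21438840495133094
w guard +y edge [0.1393 0.1398]
side ring z 0.2105 0 dark<78 0.1408 0.1448 dark<50 [np.float64(0.1418), np.float64(0.1433)]
side ring z 0.2095 0.004 dark<78 0.1405 0.1455 dark<50 [np.float64(0.1425), np.float64(0.1438)]
side ring z 0.2095 -0.004 dark<78 0.1403 0.1445 dark<50 [np.float64(0.1425), np.float64(0.143)]
side collar top cloud n 74 ymax [0.1406 0.1414 0.1416] z 0.21434935208447137
side guard +y edge [0.1383 0.1391]
```

View pics/w9.png

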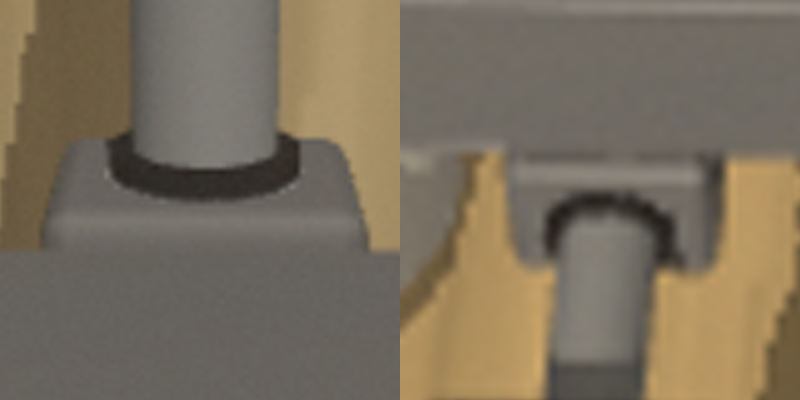

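The ring is half covered by the open end (about 2 mm of ring top visible at (205,185)), so the tube is at the mark within about 0.3 mm. Now I squeeze the lever shut.

Emit:
apply_moves(rows=[0,0,0,0,0,0,0.07,0,0,0,0,0,0,0.06,0,0,0,0,0,0,0.05,0,0,0,0,0,0,0.04,0,0,0,0,0,0,0.035], grip_force=35)

```text
time_s: 12.73
tcp_pos: [0.5936, 0.1217, 0.2237]
orientation: [0.701, 0.713, 0.0, 0.0]
wrist_force: [1.6, -5.1, 4.4]
width: 0.0351
```

Emit:
apply_moves(rows=[0,0,0,0,0,0,0.03,0,0,0,0,0,0,0.025,0,0,0,0,0,0,0.02,0,0,0,0,0,0,0.015,0,0,0,0,0,0,0.01])

```text
time_s: 13.15
tcp_pos: [0.5942, 0.1218, 0.2235]
orientation: [0.701, 0.713, 0.001, 0.001]
wrist_force: [4.9, -4.2, 4.7]
width: 0.0229
```

Emit:
apply_moves(rows=[0,0,0,0,0,0,0.0,0,0,0,0,0,0,0.0,0,0,0,0,0,0,0.0,0,0,0,0,0,0,0.0,0,0,0,0,0,0,0.0])

```text
time_s: 13.57
tcp_pos: [0.5942, 0.1217, 0.2235]
orientation: [0.701, 0.713, 0.001, 0.001]
wrist_force: [4.9, -4.3, 4.6]
width: 0.0229
```

```bash
python3 f.py w10; python3 - <<'E'
from h import *
c=capture("wrist");d=capture("side")
p=proj(d,[[.56,.0,.2]])[0].astype(int)
b=cv2.resize(d["image"][p[1]-75:p[1]+75,p[0]-100:p[0]+100],(400,300),interpolation=2)
o=np.vstack([cv2.imread("pics/w10.png")[100:300],np.hstack([cv2.resize(c["image"],(400,300)),b])]);cv2.imwrite("pics/w10b.png",o)
E
```

```text
t 13.57 tcp [0.5942 0.1217 0.2235] w 0.0229 F [ 4.9 -4.3  4.6] j6 -0.01
shift [-0.0017  0.0007  0.0025] turn [ 0.0017 -0.0001 -0.0005]
w ring z 0.2105 0 dark<78 0.1423 0.1455 dark<50 [np.float64(0.1428), np.float64(0.1453)]
w ring z 0.2095 0.004 dark<78 0.1423 0.1455 dark<50 [np.float64(0.1428), np.float64(0.145)]
w ring z 0.2095 -0.004 dark<78 0.1423 0.1458 dark<50 [np.float64(0.1428), np.float64(0.1453)]
w collar top cloud n 788 ymax [0.1411 0.1417 0.1424] z 0.2143000198925085
w guard +y edge [0.1394 0.1398]
side ring z 0.2105 0 dark<78 0.1408 0.1448 dark<50 [np.float64(0.1418), np.float64(0.1435)]
side ring z 0.2095 0.004 dark<78 0.1413 0.1455 dark<50 [np.float64(0.143), np.float64(0.1438)]
side ring z 0.2095 -0.004 dark<78 0.1403 0.1445 dark<50 [np.float64(0.1423), np.float64(0.143)]
side collar top cloud n 64 ymax [0.1405 0.1419 0.1425] z 0.21458772122323333
side guard +y edge [0.1384 0.1391]
```

View pics/w10b.png

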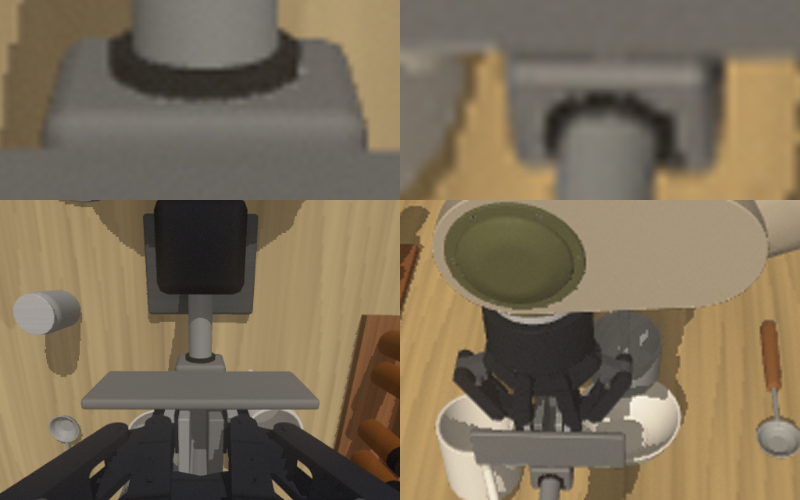

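```bash
python3 - <<'E'
from h import *
for n in("top","side"):
    c=capture(n);P=cloud(c,np.ones((384,512),bool))
    h=P[(abs(P[:,0]-.545)<.05)&(P[:,1]>-.11)&(P[:,1]<.01)]
    a=h[(h[:,2]>.11)&(h[:,2]<.185)]; b=h[(h[:,2]>.222)&(h[:,2]<.27)&(h[:,1]<-.01)]
    for k,s in(("cup",a),("plate",b)):
        if len(s)>3: print(n,k,len(s),np.percentile(s,[2,50,98],axis=0).round(3).tolist())
    p=proj(c,[[.545,-.05,.18]])[0]; print(p)
    if n=="top": cv2.imwrite("pics/t11.png",cv2.resize(c["image"][90:310,130:400],(800,652))[:600])
E
```

```text
top cup 691 [[0.507, -0.082, 0.116], [0.539, -0.052, 0.134], [0.577, -0.013, 0.174]]
top plate 203 [[0.504, -0.071, 0.226], [0.539, -0.047, 0.258], [0.546, -0.023, 0.262]]
[238.51440801 203.31084713]
side cup 856 [[0.505, -0.085, 0.117], [0.529, -0.072, 0.142], [0.569, -0.015, 0.173]]
side plate 17 [[0.537, -0.025, 0.222], [0.541, -0.024, 0.227], [0.543, -0.023, 0.232]]
[251.39010812 205.76411694]
```

View pics/t11.png

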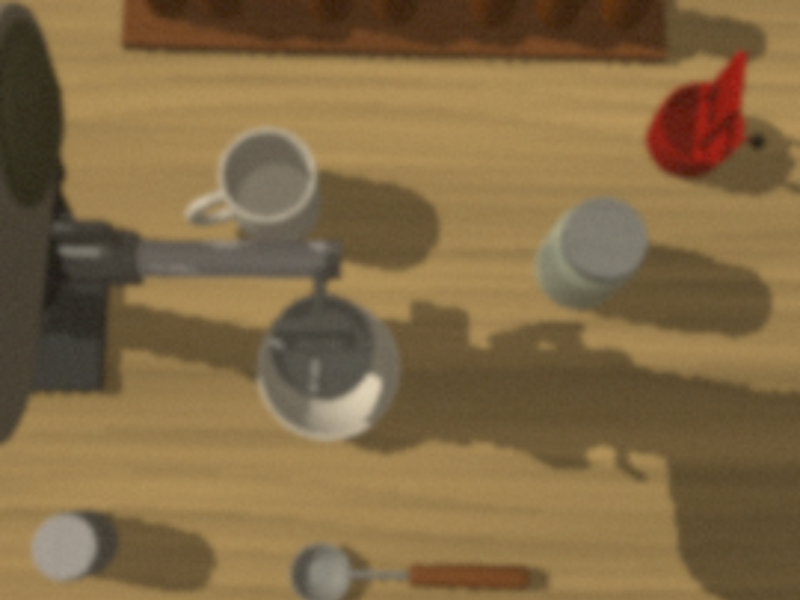

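The sifter hangs level on the hook at (325,340) and the other things are where they were. I'm handing the job in.

```bash
python3 -c "
from h import *
print(ticket.close_job()); s=env.sense(); print(s['time_s'],s['width'],s['tcp_pos'],s['wrist_force'])"
```

```text
the job is handed in; nothing more can be done
None
the job is handed in; nothing more can be done
```

The job is done and handed in at about 13.7 s on the robot's clock. The steel sifter hangs free on the hook, and the tube is at the ring. The gripper still holds the grip at 35 N with the cam lever shut. I pushed the tube to the ring with open fingers before closing on the lever.

Last checks:
- **Tube at the ring:** the open end is about 0.2 to 0.3 mm from the ring's middle. The wrist and side cameras agree to within about 0.5 mm, and about 2 mm of the 4 mm ring is still visible past the tube's end. Closing the lever did not move it.
- **Lever shut:** the finger opening reads 22.9 mm against the 24 mm expected. The gripper's readings run slightly low (about 7.6 mm on the 8 mm handle plate), so I took this as shut. I did not measure the lever's angle separately.
- **Sifter hanging:** the top of its plate measures 0.260 m, which is what it should be when seated on the hook.
- **Other things:** the dish, jar, tin, mug, spoon and red sifter look unmoved in the last top picture. I checked this by eye only.
- **Forces:** the wrist force readings after each move stayed under about 10 N.

I could not read the robot's state after handing in, because the interface closes at that point.

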